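# Enable the laser with its key

### The arm

A 6-joint arm with a two-finger parallel gripper is mounted at the origin on a cart in front of the work surface, level with it; the furniture and walls round the work are solid. World frame = base frame: x ahead of the robot, y to its left, z up, the work surface at z = 0. Lengths are in mm, angles in rad, forces in N, time in s.
With the tool pointing down it reaches from about 275 to 1000 mm from the base axis. Payload 8.4 kg.
Tool frame: the origin (TCP) lies on the centre line of the jaws, within the pads' length; the fingertips stand r.tip_reach ahead of it and the grasp point (between the pads) lies 11 mm behind it (r.tip_reach is the distance from the TCP to the fingertips, in mm); z points along the fingers, y is the line along which they close (so a half turn about z gives the same grasp; the last joint's range is limited). The gripper opens to 85 mm and grips with 20 to 120 N. Pads are 22 mm wide; open, the fingers measure 114 mm over their backs; the gripper's body (76 mm by 85 mm) begins 54 mm behind the grasp point. The pads swing forward as they close: fully open they stand 13 mm farther back than shut.
Start: joints at [1.128, 0.353, 1.633, -0, 1.155, -0.002], TCP at [266.663, 565.26, 239.281] pointing down, gripper open.
Joint ranges: [-2.63, 2.63], [-0.92, 2.1], [0.06, 2.66], [-1.3, 4.44], [0, 2.69], [-3.02, 3.02]. Speed limits (rad/s): [2.22, 2.22, 2.79, 3.14, 3.14, 3.14].

### API

Orientations are given as [roll, pitch, yaw] about the fixed x, y, z axes, in that order (R = Rz(yaw) Ry(pitch) Rx(roll)).
In Python, from rig import r gives the robot as it stands.
- The arm moves only by the tool carry_out, never from a script. Its argument "targets" is a list of rows, each an object with "dp": the shift along the tool's x, y, z in mm, a list of three; "yaw": the turn about the tool's z in degrees. A call has 1 to 12 rows; each row is the pose to reach, as a shift and turn from the pose commanded when the call began, along the tool's axes at that moment; what a row does not reach only later rows make up. A row lasts 1/8 s, in which the tool goes at most 62.5 mm and 10.7 degrees, less where a joint would pass 70% of its speed; a pose out of reach is approached as far as the arm can. A call with a gripper value outside its range is refused whole. "fingers" is the opening, from -1 (shut) to 1 (fully open), so that 0 is half open, set as the call begins (left out, the last holds). The fingers move at their own pace and stop on an object; "grip_force" is the grip in N (left out, the last holds). Time passes only in rows, so rows that repeat a pose let the fingers close. It gives the time, the measured TCP pose, the force, the opening and the grip force at its end, in the units of the state.
- r.sense(): the state, without advancing time (a new reading comes with each control period).
- r.grab_frame(name): name is "side" or "top" or "wrist"; returns the picture (480x640x3 uint8, red, green, blue); there is no depth.
- r.get_calibration(name): a dict with "fx", "fy", "cx", "cy" (pixels), "rvec" (rotation vector, rad) and "tvec" (3), from world to camera coordinates, as OpenCV has them. Camera axes: x right, y down, z forward; pixel columns grow to the right and rows downward; lengths in mm; the calibration is good to about 2 mm. A picture is of the moment at which its call begins: read the wrist's pose just before it. get_calibration takes no time and is no camera call; for the wrist camera it gives the pose at the moment of the call.
- r.sign_off(): hands the job in; it is judged then, once.
The state is a dict: "clock": time; "qpos": joint angles; "qvel": joint speeds; "joint_efforts": joint torques, N m; "eef_pos": TCP position; "tcp_rot": TCP orientation; "contact_force": force on the tool from outside, world axes, zero at the start; "wrist_torque": the same for the moment, N m; "opening": opening from 0.0 (shut) to 1.0 (fully open); "grasp_force": force on a finger pad.
Only numpy, scipy, OpenCV 4.12 (cv2) and the standard library are available. Lean on these libraries where they do the work, as an engineer would, in place of code of your own. Each camera call takes 0.05 s, during which the arm holds its last target. There are 200 camera calls.

### The job

Enable the laser: take the key with the flat rectangular bow out of the wooden key block, push it fully home in the keyway of the key switch, and turn it clockwise (seen from above) until the line on the rotor points at the bar mark. Then let go and leave the key standing in the switch. Leave the other key, with the ring-shaped bow, in the block.

Things in the scene. Friction and masses are not known exactly. Their poses are not given: they have to be found in the camera images.
- flat_key_bow (a point): Centre of the bow of the steel key to use: a flat plate 36 mm (x) by 10 (y, grip across this) by 36 high (z, up), small hole near its top. It stands upright in the block. Below this point: collar, 36 mm across, 4 thick, underside at 34 mm; blade 26 (x) by 5 (y), tapered tip at 68 mm. Same either way round. In the block the collar rests on top; lift 40 mm to clear.
- ring_key_bow (a point): Centre of the bow of the other steel key, not to be used: the same key but for its bow, an upright ring 36 mm across, 10 thick. Both keys stand, blades down, in the two slots of a wooden block, 54 x 140 mm, 44 high; the slots are 72 mm apart along the block; which key is in which slot varies. Axes as for the flat key.
- keyway (a point): Centre of the keyway's mouth on the top of the steel rotor (64 mm across, 60 above the desk, in an aluminium turret 92 across, on a fixed grey box); turns with it; x along the keyway, z up. Mouth 46 (x) by 26, funnels in 14 mm to a slot 32 by 10; 40 deep. Key goes straight down, its x along this x (either way), until the collar rests on the rotor: bow centre 34 mm above this point.
- rotor (a joint): Clockwise turn of the switch's rotor, seen from above, rad: 0 off (starts 0 to 0.12), 1.05 on, stop at 1.22. The key has 11 degrees of play before it drives the rotor. Light friction, no spring: stays where left. The rotor's pointer is a black line at its -x edge; on the turret's rim a small black ring marks off, a black bar marks on, 60 degrees clockwise of it.
Not all that is in view belongs to the job. What is shaped like the part that bears flat_key_bow but purple is not meant.

How it is judged:
By the outcome, as a careful person would: the job done as asked, in the order asked, and still so for the second after the job is handed in, with the robot touching nothing.
It also fails if it takes over 50 s, if anything falls off the work surface, if the arm or the gripper's body presses on something with over 40 N, if the wrist force passes 120 N, or if a joint passes its speed limit or range.

## Working session

There is one attempt and no reset: what is moved stays moved. The work goes in short steps, Python scripts to look and compute and a tool call to move; the robot and the scene stay as the last step left them, time stands still between calls to the robot, and variables do not carry over. Pictures are saved under pics/ and viewed, at most 10 in all, crops included, and the job is handed in when it is done.

Besides the shell and the picture viewer there is one more tool, called after "Emit:" as name(argument=value, ...) on one line, values as JSON. carry_out: Moves the arm, as the interface text tells. Its arguments: {"type":"object","properties":{"targets":{"type":"array","items":{"type":"object","properties":{"dp":{"type":"array","items":{"type":"number"}},"yaw":{"type":"number"}}}},"fingers":{"type":"number"},"grip_force":{"type":"number"}},"required":["targets"]}

```bash
mkdir -p pics; ls
python3 - <<'E'
from rig import r
import cv2
s=r.sense();print({k:s[k] for k in('clock','eef_pos','tcp_rot','opening')},r.tip_reach)
for n in('top','side'):
    f=r.grab_frame(n);cv2.imwrite(f'pics/{n}0.png',f[:,:,::-1]);print(n,r.get_calibration(n))
E
```

```text
pics
{'clock': 0.0, 'eef_pos': array([266.45927261, 564.83427206, 238.56259209]), 'tcp_rot': array([-3.14021933e+00, -7.09282950e-06,  2.70079104e+00]), 'opening': 1.0026759002547683} 8.0
top {'fx': 606.6493429722755, 'fy': 606.6493429722755, 'cx': 318.4196316976649, 'cy': 244.367713547591, 'rvec': array([ 2.19401138, -2.15380163,  0.04447466]), 'tvec': array([207.89823419, 494.17332436, 949.54660174])}
side {'fx': 453.8978301496804, 'fy': 453.8978301496804, 'cx': 325.04883137136346, 'cy': 236.45595390003353, 'rvec': array([ 2.15156331, -0.19147658,  0.08915017]), 'tvec': array([-429.95283331,  226.41339917,  653.17384646])}
```

View pics/top0.png

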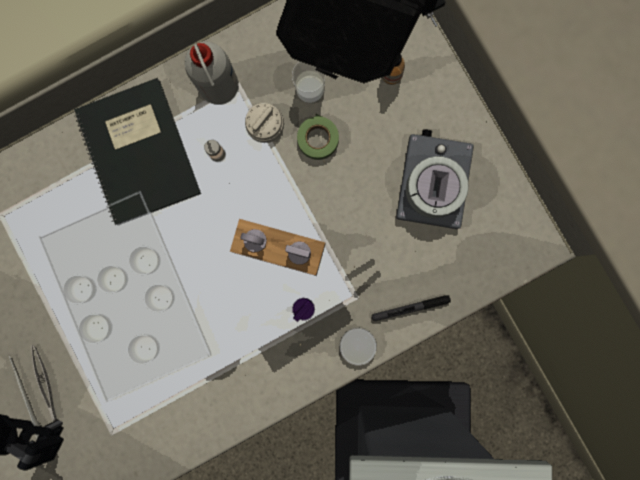

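View pics/side0.png

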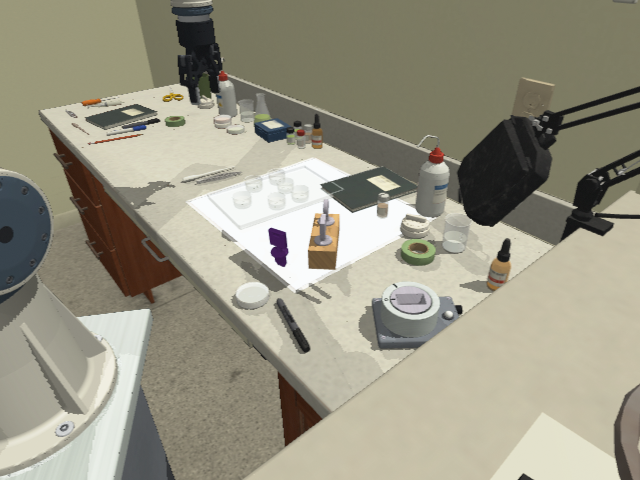

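The top view shows the block at about (278,247), with keys at (254,240) and (298,252). The switch is at (438,185) and the purple decoy at (303,309). In the side view the keys are at about (325,205) and (323,237). I'll zoom in on these.

```bash
cat > h.py <<'E'
from rig import r
import cv2, numpy as np
def cam(n,c=None):
    c=c or r.get_calibration(n); R=cv2.Rodrigues(np.array(c['rvec']))[0]; return c,R,np.array(c['tvec'])
def cast(n,px,z,c=None):
    c,R,t=cam(n,c); o=-R.T@t
    d=R.T@np.array([(px[0]-c['cx'])/c['fx'],(px[1]-c['cy'])/c['fy'],1]); return o+d*(z-o[2])/d[2]
def proj(n,p,c=None):
    c,R,t=cam(n,c); q=R@np.array(p,float)+t; return np.array([c['fx']*q[0]/q[2]+c['cx'],c['fy']*q[1]/q[2]+c['cy']])
def crop(f,x,y,w,h,k): return cv2.resize(f[y:y+h,x:x+w],(w*k,h*k),interpolation=cv2.INTER_CUBIC)
E
python3 - <<'E'
from h import *
t=cv2.imread('pics/top0.png');s=cv2.imread('pics/side0.png')
a=np.hstack([crop(t,225,210,110,75,3),crop(t,390,130,90,75,3)[:, :270]])
b=np.hstack([crop(s,260,190,110,90,3),crop(s,365,270,90,90,3)])
cv2.imwrite('pics/c1.png',np.vstack([a,b]))
for n,p,z in(('top',(254,240),90),('top',(298,252),90),('top',(438,185),60),('side',(410,302),60),('side',(325,205),78),('side',(323,237),78)):print(n,p,cast(n,p,z).round())
E
```

```text
top (254, 240) [490. 311.  90.]
top (298, 252) [474. 245.  90.]
top (438, 185) [582.  34.  60.]
side (410, 302) [578.  24.  60.]
side (325, 205) [493. 323.  78.]
side (323, 237) [469. 206.  78.]
```

View pics/c1.png

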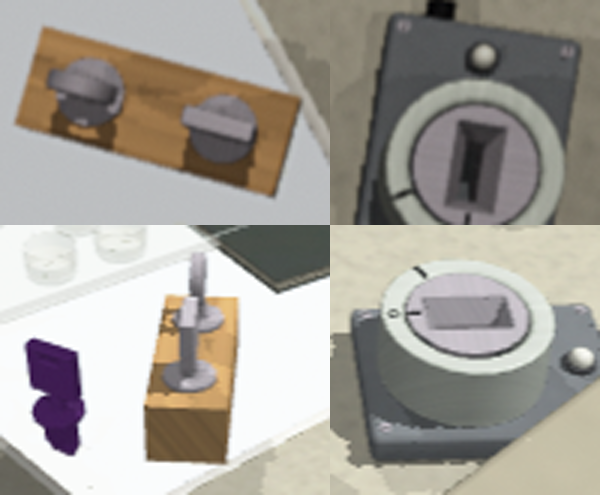

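Emit:
carry_out(targets=[{"dp":[-40,-25,0],"yaw":10},{"dp":[-80,-50,0],"yaw":20},{"dp":[-120,-75,0],"yaw":30},{"dp":[-160,-100,0],"yaw":40},{"dp":[-200,-125,0],"yaw":50},{"dp":[-240,-150,0],"yaw":60},{"dp":[-285,-175,0],"yaw":70},{"dp":[-325,-200,0],"yaw":78},{"dp":[-325,-200,0],"yaw":78},{"dp":[-325,-200,0],"yaw":78},{"dp":[-325,-200,0],"yaw":78}], fingers=1, grip_force=60)

```text
clock: 1.48
eef_pos: [474.7, 246.5, 239.2]
tcp_rot: [-3.141, -0.0, 1.341]
contact_force: [0.2, -0.1, -0.2]
opening: 1.0
grasp_force: 0.0
```

Run:
```python
from h import *
s=r.sense();print({k:s[k] for k in('clock','eef_pos','tcp_rot','qpos')})
c=r.get_calibration('wrist');f=r.grab_frame('wrist');cv2.imwrite('pics/w1.png',f[:,:,::-1])
np.save('w1.npy',c,allow_pickle=True)
C,R,t=cam('wrist',c);print(c,'campos',-R.T@t, proj('wrist',(474,245,96),c))
```

```text
{'clock': 1.475, 'eef_pos': array([474.67084679, 246.53786632, 239.17719173]), 'tcp_rot': array([-3.14120962e+00, -2.93413562e-05,  1.34127033e+00]), 'qpos': array([4.76062847e-01, 2.13383029e-01, 1.82577237e+00, 3.03360711e-04,
       1.10270983e+00, 7.05451933e-01])}
{'fx': 342.51046528926025, 'fy': 342.51046528926025, 'cx': 322.3777208397843, 'cy': 235.97707292714372, 'rvec': array([-2.80987509,  0.32317019,  0.05268496]), 'tvec': array([-405.39508095,  290.49446512,  488.08063522])} campos [492.23157053 324.02893981 373.72214216] [322.92697807 225.43747019]
```

View pics/w1.png

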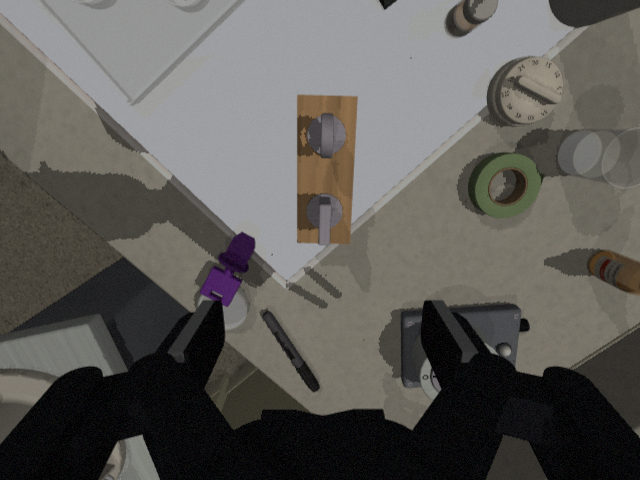

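The wrist view shows the flat key at about (324,215) and the ring key at (327,135). I'll zoom in on the flat key's top face.

Run:
```python
from h import *
f=cv2.imread('pics/w1.png');c=np.load('w1.npy',allow_pickle=True).item()
cv2.imwrite('pics/c2.png',crop(f,285,85,80,170,3) if 0 else cv2.resize(f[180:255,285:365],(640,600),interpolation=cv2.INTER_CUBIC))
p=lambda x,y,z:(proj('wrist',(x,y,z),c).round(1))
# block top corners
for q in((297,95),(357,96),(350,243),(297,243)):print(q,cast('wrist',q,44,c).round(1))
```

```text
(297, 95) [475.5 353.6  44. ]
(357, 96) [527.5 340.6  44. ]
(350, 243) [493.2 205.8  44. ]
(297, 243) [440.6 218.   44. ]
```

View pics/c2.png

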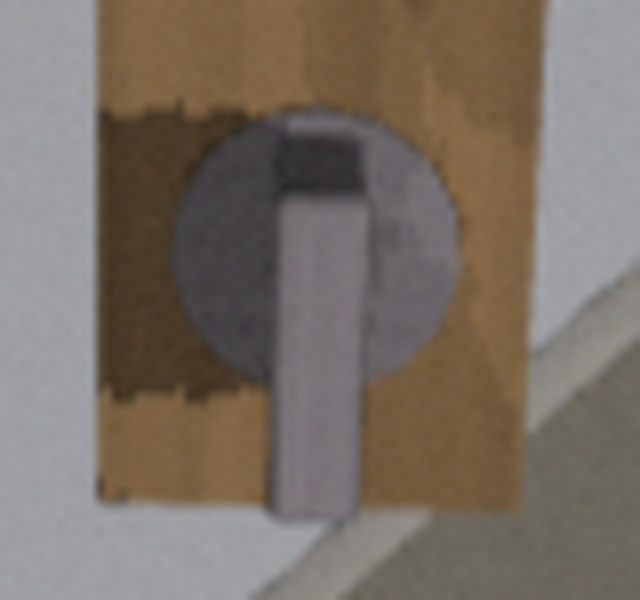

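Run:
```python
from h import *
c=np.load('w1.npy',allow_pickle=True).item()
a=cast('wrist',(325.5,204.6),96,c);b=cast('wrist',(324.4,244.75),96,c)
m=(a+b)/2;d=a-b;print(a,b,m,np.linalg.norm(d),np.degrees(np.arctan2(d[1],d[0])))
# collar centre z=48
print(cast('wrist',(285+317/8,180+247/8),48,c))
print(cast('top',(298,252.3),96))
s=r.sense();e=s['eef_pos'];y=s['tcp_rot'][2];D=m-e
print('dp',D@[np.cos(y),np.sin(y),0],D@[np.sin(y),-np.cos(y),0],np.degrees(y))
```

```text
[480.1478708  262.01570994  96.        ] [471.31355062 227.86954202  96.        ] [475.73071071 244.94262598  96.        ] 35.27046918844572 75.4944628681747
[475.82213198 245.39146177  48.        ]
[472.85606773 244.71842165  96.        ]
dp -1.3772358051919247 1.4202118023814625 76.85869023277529
```

Emit:
carry_out(targets=[{"dp":[-1.4,1.4,20],"yaw":1.4},{"dp":[-1.4,1.4,50],"yaw":1.4},{"dp":[-1.4,1.4,80],"yaw":1.4},{"dp":[-1.4,1.4,110],"yaw":1.4},{"dp":[-1.4,1.4,135],"yaw":1.4},{"dp":[-1.4,1.4,155],"yaw":1.4},{"dp":[-1.4,1.4,169],"yaw":1.4},{"dp":[-1.4,1.4,169],"yaw":1.4},{"dp":[-1.4,1.4,169],"yaw":1.4}], fingers=0)

```text
clock: 2.65
eef_pos: [476.7, 244.4, 70.9]
tcp_rot: [3.141, -0.001, 1.315]
contact_force: [0.4, -0.5, 1.0]
opening: 0.504
grasp_force: 0.0
```

Emit:
carry_out(targets=[{"dp":[0,0,0]},{"dp":[0,0,0]},{"dp":[0,0,0]},{"dp":[0,0,0]},{"dp":[0,0,0]},{"dp":[0,0,0]}], fingers=-1, grip_force=60)

```text
schema error: expected keys dp, yaw
```

Emit:
carry_out(targets=[{"dp":[0,0,0],"yaw":0},{"dp":[0,0,0],"yaw":0},{"dp":[0,0,0],"yaw":0},{"dp":[0,0,0],"yaw":0},{"dp":[0,0,0],"yaw":0},{"dp":[0,0,0],"yaw":0}], fingers=-1, grip_force=60)

```text
clock: 3.4
eef_pos: [476.8, 244.3, 71.0]
tcp_rot: [3.141, -0.001, 1.315]
contact_force: [-1.4, 0.7, 5.2]
opening: 0.109
grasp_force: 58.9
```

Emit:
carry_out(targets=[{"dp":[0,0,-8],"yaw":0},{"dp":[0,0,-25],"yaw":0},{"dp":[0,0,-45],"yaw":0},{"dp":[0,0,-70],"yaw":0},{"dp":[0,0,-100],"yaw":0},{"dp":[0,0,-125],"yaw":0},{"dp":[0,0,-139],"yaw":0},{"dp":[0,0,-139],"yaw":0}])

```text
clock: 4.4
eef_pos: [476.8, 244.3, 210.5]
tcp_rot: [3.14, -0.001, 1.315]
contact_force: [-0.3, 0.6, -1.5]
opening: 0.11
grasp_force: 58.4
```

Run:
```python
from h import *
g=lambda u,v:(390+(u-330)/3,130+v/3)
K=[cast('top',g(*q),60) for q in((458,120),(507,125),(495,213),(452,207))]
m=sum(K)/4;d=(K[0]+K[1]-K[2]-K[3])/2
print(m,np.linalg.norm(d),np.degrees(np.arctan2(d[1],d[0])))
s=r.sense();e=s['eef_pos'];y=s['tcp_rot'][2];D=m-e
print(s['opening'],s['contact_force'],e,'dp',D@[np.cos(y),np.sin(y),0],D@[np.sin(y),-np.cos(y),0],np.degrees(y))
```

```text
[581.34820443  32.30239387  60.        ] 45.37630695483224 -5.446263205249457
0.10993239402170282 [-0.32429023  0.63372107 -1.53561148] [476.75907137 244.25149116 210.46177727] dp -178.58913496074982 154.81352483622953 75.34362669728733
```

Emit:
carry_out(targets=[{"dp":[-15,13,0],"yaw":-9},{"dp":[-35,30,0],"yaw":-18},{"dp":[-55,48,0],"yaw":-28},{"dp":[-77,67,0],"yaw":-38},{"dp":[-99,86,0],"yaw":-48},{"dp":[-120,104,0],"yaw":-58},{"dp":[-140,121,0],"yaw":-68},{"dp":[-158,137,0],"yaw":-78},{"dp":[-170,148,0],"yaw":-88},{"dp":[-179,155,0],"yaw":-97},{"dp":[-179,155,0],"yaw":-99},{"dp":[-179,155,0],"yaw":-99}])

```text
clock: 5.9
eef_pos: [580.4, 31.9, 208.6]
tcp_rot: [-3.142, -0.001, 3.04]
contact_force: [0.8, -0.1, 1.0]
opening: 0.109
grasp_force: 58.4
```

Run:
```python
from h import *
s=r.sense();print({k:s[k] for k in('clock','eef_pos','tcp_rot','qpos','opening')})
c=r.get_calibration('wrist');f=r.grab_frame('wrist');cv2.imwrite('pics/w2.png',f[:,:,::-1])
np.save('w2.npy',c,allow_pickle=True)
p=proj('wrist',(581,32,60),c);print(p)
x,y=int(p[0])-90,max(0,int(p[1])-70)
print(x,y);cv2.imwrite('pics/c3.png',cv2.resize(f[y:y+140,x:x+180,::-1],(720,560),interpolation=cv2.INTER_CUBIC))
```

```text
{'clock': 5.9, 'eef_pos': array([580.39535514,  31.91522343, 208.56421303]), 'tcp_rot': array([-3.14154950e+00, -1.34528268e-03,  3.04034470e+00]), 'qpos': array([ 5.22590006e-02,  3.17702620e-01,  1.75824741e+00,  1.86193493e-04,
        1.06697869e+00, -1.41737940e+00]), 'opening': 0.10896732967678772}
[322.3886462  223.54199641]
232 153
```

View pics/c3.png

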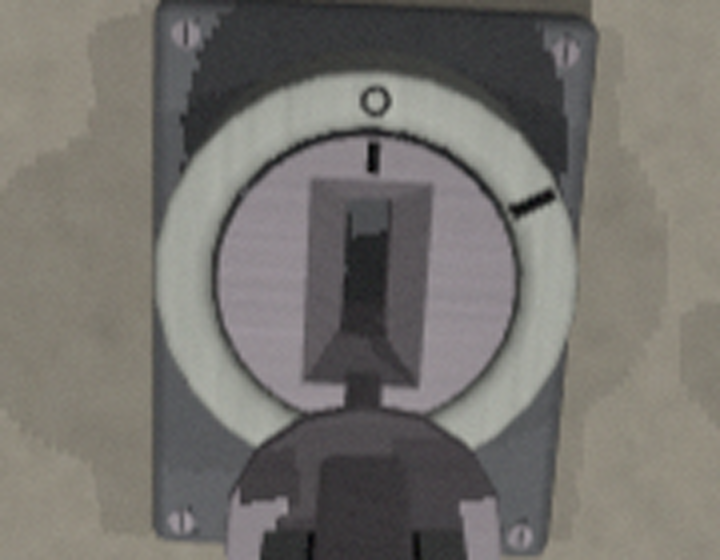

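The crop shows the mouth corners at about (311,180), (434,184), (418,386) and (304,382), with the pointer near the off ring and the bar at upper right.

Run:
```python
from h import *
c=np.load('w2.npy',allow_pickle=True).item()
g=lambda u,v:(232+u/4,153+v/4)
K=[cast('wrist',g(*q),60,c) for q in((311,180),(434,184),(418,386),(304,382))]
m=sum(K)/4;d=(K[0]+K[1]-K[2]-K[3])/2;w=(K[1]+K[2]-K[0]-K[3])/2;A=lambda v:np.degrees(np.arctan2(v[1],v[0]))
print(m,np.linalg.norm(d),A(d),np.linalg.norm(w),A(w))
P=cast('wrist',g(373,157),60,c);O=cast('wrist',g(375,101),60,c);B=cast('wrist',g(533,203),60,c)
print('rotor from -x: pointer',A(P-m),'off',A(O-m),'bar',A(B-m))
E0=[cast('wrist',g(*q),60,c) for q in((214,280),(520,280))];print('rotor',sum(E0)/2,E0[0]-E0[1])
s=r.sense();e=s['eef_pos'];y=s['tcp_rot'][2];D=m-e
print(e,'dp',D@[np.cos(y),np.sin(y),0],D@[np.sin(y),-np.cos(y),0],np.degrees(y))
C,R,t=cam('wrist',c)
yy=3.0403;bx=e  # expected held collar left/right edges (top z: TCP-... collar at bow-30..-34)
for zz in(37,): pass
for off in(-34,): 
  zc=e[2]+7+off
  for k in(-18,18): print('collar edge',((proj('wrist',e+np.array([np.sin(yy)*k,-np.cos(yy)*k,zc-e[2]]),c)-[232,153])*4).round(0))
```

```text
[581.82449926  33.01554268  60.        ] 45.17536655018818 171.1463580198178 25.462314678983162 82.20060829025073
rotor from -x: pointer 171.55390563134182 off 171.78454933128086 bar 111.46931868695647
rotor [580.63690111  33.21204307  60.        ] [ -6.62253633 -65.34915048   0.        ]
[580.48762105  32.06400106 208.75669683] dp -1.2340302690529108 1.0815933215522293 174.20822086501894
collar edge [223. 534.]
collar edge [500. 534.]
```

Emit:
carry_out(targets=[{"dp":[-1.2,1.1,10],"yaw":2.6},{"dp":[-1.2,1.1,35],"yaw":2.6},{"dp":[-1.2,1.1,60],"yaw":2.6},{"dp":[-1.2,1.1,75],"yaw":2.6},{"dp":[-1.2,1.1,85],"yaw":2.6},{"dp":[-1.2,1.1,92],"yaw":2.6},{"dp":[-1.2,1.1,98],"yaw":2.6},{"dp":[-1.2,1.1,102],"yaw":2.6},{"dp":[-1.2,1.1,102],"yaw":2.6}])

```text
clock: 7.08
eef_pos: [582.2, 32.6, 107.2]
tcp_rot: [-3.142, -0.0, 2.997]
contact_force: [-0.3, 0.4, -0.9]
opening: 0.107
grasp_force: 58.4
```

Emit:
carry_out(targets=[{"dp":[0,0,3],"yaw":0},{"dp":[0,0,6],"yaw":0},{"dp":[0,0,9],"yaw":0},{"dp":[0,0,12],"yaw":0},{"dp":[0,0,15],"yaw":0},{"dp":[0,0,18],"yaw":0},{"dp":[0,0,18],"yaw":0}])

```text
clock: 7.95
eef_pos: [582.1, 32.6, 89.0]
tcp_rot: [-3.141, -0.0, 2.997]
contact_force: [0.3, -0.2, -0.7]
opening: 0.106
grasp_force: 58.4
```

Emit:
carry_out(targets=[{"dp":[0,0,1],"yaw":0},{"dp":[0,0,2],"yaw":0},{"dp":[0,0,2.5],"yaw":0},{"dp":[0,0,2.5],"yaw":0}])

```text
clock: 8.45
eef_pos: [582.3, 32.6, 87.0]
tcp_rot: [3.142, 0.0, 2.998]
contact_force: [-1.6, -0.2, 2.2]
opening: 0.106
grasp_force: 58.9
```

Emit:
carry_out(targets=[{"dp":[0,0,0.5],"yaw":0},{"dp":[0,0,1],"yaw":0},{"dp":[0,0,1],"yaw":0}])

```text
clock: 8.82
eef_pos: [582.4, 32.6, 86.9]
tcp_rot: [3.142, 0.0, 2.998]
contact_force: [-4.7, -1.1, 12.7]
opening: 0.108
grasp_force: 60.6
```

Emit:
carry_out(targets=[{"dp":[0,0,-1],"yaw":3},{"dp":[0,0,-1],"yaw":9},{"dp":[0,0,-1],"yaw":15},{"dp":[0,0,-1],"yaw":21},{"dp":[0,0,-1],"yaw":28},{"dp":[0,0,-1],"yaw":35},{"dp":[0,0,-1],"yaw":42},{"dp":[0,0,-1],"yaw":49},{"dp":[0,0,-1],"yaw":56},{"dp":[0,0,-1],"yaw":62},{"dp":[0,0,-1],"yaw":65},{"dp":[0,0,-1],"yaw":65}])

```text
clock: 10.32
eef_pos: [582.3, 32.4, 87.0]
tcp_rot: [-3.142, 0.0, 1.864]
contact_force: [-1.4, -2.2, 3.6]
opening: 0.107
grasp_force: 59.0
```

Run:
```python
from h import *
s=r.sense();print({k:s[k] for k in('clock','eef_pos','tcp_rot','wrist_torque','contact_force')})
c=r.get_calibration('wrist');f=r.grab_frame('wrist');np.save('w3.npy',c,allow_pickle=True)
cv2.imwrite('pics/w3.png',f[:,:,::-1])
t=r.grab_frame('top')[:,:,::-1];cv2.imwrite('pics/top3.png',t)
p=proj('wrist',(582,33,60),c);print(p)
y=min(max(0,int(p[1])-110),480-150);x=int(p[0])-100;print(x,y)
cv2.imwrite('pics/c4.png',np.hstack([cv2.resize(f[y:y+150,x:x+200,::-1],(533,400),interpolation=cv2.INTER_CUBIC),cv2.resize(t[140:230,400:460],(267,400),interpolation=cv2.INTER_CUBIC)]))
```

```text
{'clock': 10.325, 'eef_pos': array([582.27862311,  32.36616256,  86.95897079]), 'tcp_rot': array([-3.14151085e+00,  3.34680617e-04,  1.86353237e+00]), 'wrist_torque': array([-0.41298051,  0.28232202,  0.06176465]), 'contact_force': array([-1.37590095, -2.15604602,  3.58972073])}
[323.2558363  284.43188618]
223 174
```

View pics/c4.png

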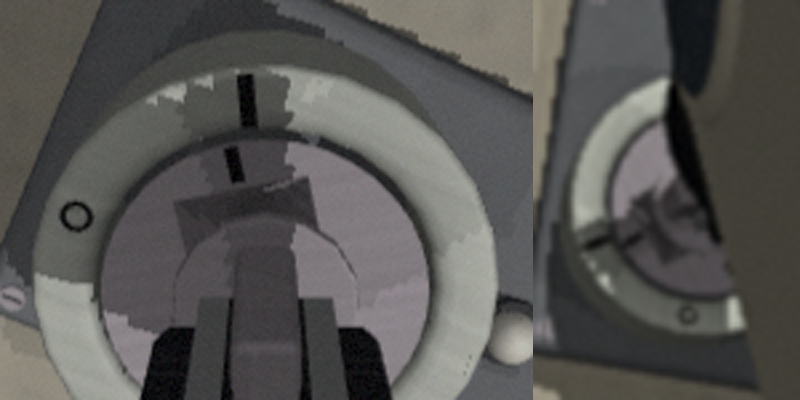

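The wrist crop shows the pointer at (234,164), a few degrees short of the bar at (247,100). The collar sits flat on the rotor. Next I'll work out the remaining angle.

Run:
```python
from h import *
c=np.load('w3.npy',allow_pickle=True).item();k=200/533
g=lambda u,v:(223+u*k,174+v*k)
m=sum(cast('wrist',g(*q),60,c) for q in((101,285),(432,285)))/2
m=np.array([582,33,60.])
A=lambda v:np.degrees(np.arctan2(v[1],v[0]))
for n,q in dict(p0=(230,149),p1=(238,181),b0=(245,76),b1=(249,125),off=(76,216)).items():
    P=cast('wrist',g(*q),60,c);print(n,P.round(1),np.linalg.norm(P-m),A(P-m))
a,b=[cast('wrist',g(*q),60,c) for q in((230,149),(238,181))];print(A(a-b))
a,b=[cast('wrist',g(*q),60,c) for q in((245,76),(249,125))];print(A(a-b))
```

```text
p0 [566.8  59.4  60. ] 30.434383434202275 119.90298121747422
p1 [570.   53.8  60. ] 24.012265975423993 119.98503348373336
b0 [565.6  73.4  60. ] 43.596613051444976 112.10323783221348
b1 [568.9  64.8  60. ] 34.410849497891526 112.40101382427409
off [542.6  38.2  60. ] 39.77161778376261 172.50950760324505
119.59619240567694
110.9879395639322
```

Emit:
carry_out(targets=[{"dp":[0,0,0],"yaw":3},{"dp":[0,0,0],"yaw":6},{"dp":[0,0,0],"yaw":8},{"dp":[0,0,0],"yaw":8},{"dp":[0,0,0],"yaw":8}])

```text
clock: 11.05
eef_pos: [582.3, 32.4, 87.0]
tcp_rot: [-3.142, 0.0, 1.724]
contact_force: [-2.3, -2.1, 4.8]
opening: 0.105
grasp_force: 59.2
```

Run:
```python
from h import *
s=r.sense();print({k:s[k] for k in('clock','eef_pos','tcp_rot','wrist_torque')})
c=r.get_calibration('wrist');f=r.grab_frame('wrist');np.save('w4.npy',c,allow_pickle=True)
cv2.imwrite('pics/c5.png',cv2.resize(f[174:324,223:423,::-1],(800,600),interpolation=cv2.INTER_CUBIC))
```

```text
{'clock': 11.05, 'eef_pos': array([582.27919025,  32.42092715,  86.96677284]), 'tcp_rot': array([-3.14157059e+00,  3.00833033e-04,  1.72444883e+00]), 'wrist_torque': array([-0.4569249 ,  0.3074748 , -0.01367763])}
```

View pics/c5.png

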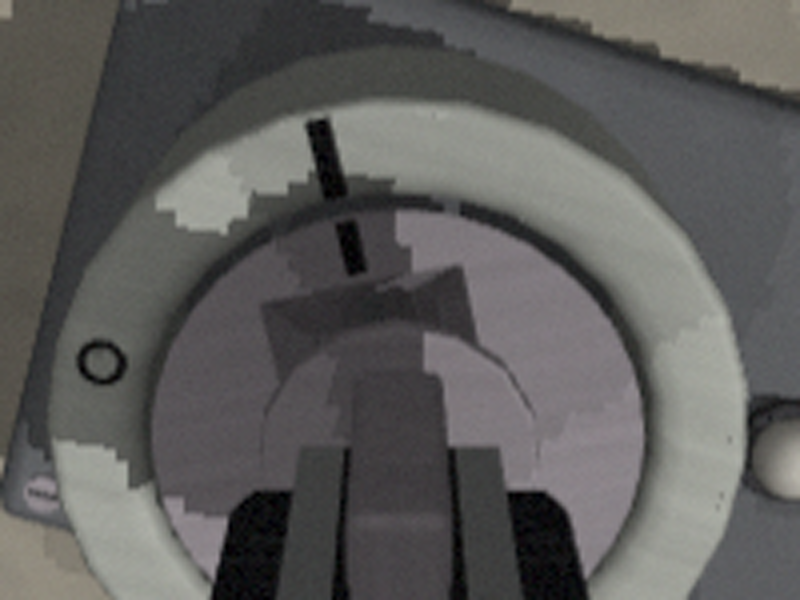

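The pointer (343,224)–(357,272) now lies in line with the bar (317,120)–(338,195), to within about 1°. I'll release and lift.

Emit:
carry_out(targets=[{"dp":[0,0,0],"yaw":0},{"dp":[0,0,0],"yaw":0},{"dp":[0,0,0],"yaw":0},{"dp":[0,0,0],"yaw":0},{"dp":[0,0,0],"yaw":0}], fingers=0)

```text
clock: 11.72
eef_pos: [582.3, 32.6, 86.8]
tcp_rot: [-3.142, -0.0, 1.723]
contact_force: [0.5, 0.0, 0.2]
opening: 0.502
grasp_force: 0.0
```

Emit:
carry_out(targets=[{"dp":[0,0,-10],"yaw":0},{"dp":[0,0,-30],"yaw":0},{"dp":[0,0,-60],"yaw":0},{"dp":[0,0,-90],"yaw":0},{"dp":[0,0,-120],"yaw":0},{"dp":[0,0,-130],"yaw":0},{"dp":[0,0,-130],"yaw":0}])

```text
clock: 12.6
eef_pos: [582.5, 32.6, 217.2]
tcp_rot: [3.14, 0.0, 1.723]
contact_force: [-0.3, -0.0, -0.4]
opening: 0.503
grasp_force: 0.0
```

Run:
```python
from h import *
c=r.get_calibration('wrist');f=r.grab_frame('wrist')[:,:,::-1];s=r.grab_frame('side')[:,:,::-1]
np.save('w5.npy',c,allow_pickle=True)
p=proj('wrist',(582,33,60),c);x=int(p[0])-80;y=max(0,int(p[1])-75);print(x,y)
cv2.imwrite('pics/c6.png',np.hstack([cv2.resize(f[y:y+150,x:x+160],(480,450),interpolation=cv2.INTER_CUBIC),cv2.resize(s[190:370,300:428],(320,450),interpolation=cv2.INTER_CUBIC)]))
```

```text
242 143
```

View pics/c6.png

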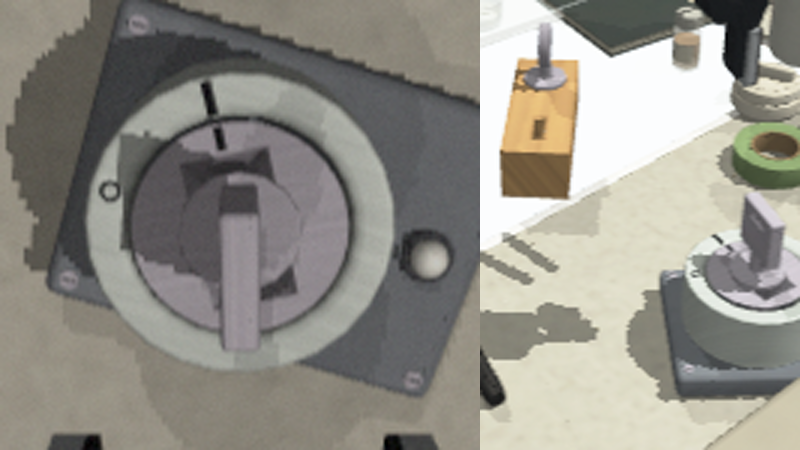

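The key stands seated in the switch with the pointer (219,138) in line with the bar (210,100), and the ring key is still in the block.

```bash
python3 -c "
from rig import r
print(r.sign_off())"
```

```text
the job is handed in; nothing more can be done
None
```

The laser key switch is on: the flat-bow key is fully seated and turned so the rotor line meets the bar mark to within about 1°. I released the key and left it standing; the ring key is still in the block, and I handed the job in at about 13 s.

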